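# Find the proud tile and weigh the panel down

### The arm

A 6-joint arm with a two-finger parallel gripper is mounted at the origin on the work surface. World frame = base frame: x ahead of the robot, y to its left, z up, the work surface at z = 0. Lengths are in m, angles in rad, forces in N, time in s.
With the tool pointing down it reaches from about 0.375 to 0.9 m from the base axis. Payload 3.1 kg.
Tool frame: the origin (TCP) lies midway between the tips of the shut fingers; the grasp point (between the pads) lies 19 mm behind it; z points along the fingers, y is the line along which they close (so a half turn about z gives the same grasp; the last joint's range is limited). The gripper opens to 87 mm and grips with 3 to 60 N. Pads are 19 mm wide; open, the fingers measure 117 mm over their backs; the gripper's body (75 mm by 190 mm) begins 51 mm behind the grasp point.
Start: joints at [-1.391, 0.527, 1.433, -0, 1.181, -0.178], TCP at [0.219, -0.585, 0.223] pointing down, gripper open.
Joint ranges: [-3.08, 3.08], [-0.75, 2.2], [0.22, 2.44], [-1.43, 4.57], [0, 2.65], [-2.85, 2.85]. Speed limits (rad/s): [2.79, 2.79, 3.14, 3.14, 3.14, 3.14].

### API

Orientations are given as a unit quaternion [x, y, z, w].
In Python, from rig import status, imaging, order gives the robot as it stands.
- The arm moves only by the tool arm_command, never from a script. Its argument "deltas" is one flat list of numbers, 5 for each row, row after row: the opening, from -1 (shut) to 1 (fully open), so that 0 is half open, then the shift along the tool's x, y, z in m, then the turn about the tool's z in rad. In form: [gripper, tx, ty, tz, roll, gripper, tx, ty, tz, roll, ...]. A call has 1 to 12 rows; each row shifts and turns the commanded pose from where the row before left it, along the tool's axes as they then stand; what a row does not reach is not made up. A row lasts 1/8 s, in which the tool goes at most 62.5 mm and 10.7 degrees, less where a joint would pass 70% of its speed; a pose out of reach is approached as far as the arm can. A call with a gripper value outside its range is refused whole. The fingers move at their own pace and stop on an object; "newtons" is the grip in N (left out, the last holds). Time passes only in rows, so rows that do not move let the fingers close. It gives the time, the measured TCP pose, the force, the opening and the grip force at its end, in the units of the state.
- status.get_obs(): the state, without advancing time (a new reading comes with each control period).
- imaging.camera(name): name is "scene" or "top" or "wrist"; returns (picture, depth): 480x640x3 uint8, red, green, blue; 480x640 float32, m along the optical axis (not along the pixel's ray), 0 where there is no reading.
- imaging.camera_params(name): a dict with "intrinsics" (3x3 intrinsics, pixels), "camera_from_world" (4x4, takes a point from world to camera coordinates). Camera axes: x right, y up, looking along -z (the intrinsics and any distortion apply to the point x, -y, -z); pixel columns grow to the right and rows downward; lengths in m; the calibration is good to about 2 mm. A picture is of the moment at which its call begins: read the wrist's pose just before it. camera_params takes no time and is no camera call; for the wrist camera it gives the pose at the moment of the call.
- order.hand_in(): hands the job in; it is judged then, once.
The state is a dict: "time": time; "q": joint angles; "joint_velocities": joint speeds; "joint_torque": joint torques, N m; "position": TCP position; "tool_rot": TCP orientation; "ft_force": force on the tool from outside, world axes, zero at the start; "moment": the same for the moment, N m; "grip_width": finger opening in m; "grip_force": force on a finger pad.
Only numpy, scipy, OpenCV 4.12 (cv2) and the standard library are available. Lean on these libraries where they do the work, as an engineer would, in place of code of your own. Each camera call takes 0.05 s, during which the arm holds its last target. There are 200 camera calls.

### The job

The tiles on the green panel have just been glued and one of them stands proud. Take the spring gauge from its stand and press its tip on each of the four tiles in turn, pausing a moment on each, beginning at the tile beside the brass stud and going clockwise seen from above, never pushing the plunger in to its stop; then hang the gauge back upright in its stand. Stand the red heavy weight on the middle of the proud tile and each metal weight that is there on the middle of another tile, one to a tile, every weight turned with its rubber-edged open end flat down, and leave the other things on the table alone.

Things in the scene. Friction and masses are not known exactly. Their poses are not given: they have to be found in the camera images.
- board: green base board, fixed, 208 x 208 x 12 mm; origin at the centre of its underside. Four white tiles, 66 x 66 mm, are glued on it, centred at x, y = +-52 mm. Three tops are 5 to 6 mm above the board; that of the proud one, which may be any, 9.5 mm. A brass stud 14 mm across sits on the corner at +x +y, beside the first tile
- station1 (a point): centre of the first tile (the one beside the brass stud), at the level of the board's top face, 12 mm above the table (the tile's own top is 5 to 9.5 mm higher)
- station2 (a point): the same for the second tile, next clockwise seen from above
- station3 (a point): the same for the third tile, diagonally opposite the stud
- station4 (a point): the same for the fourth tile
- stand: wooden block 64 x 64 mm, 75 mm high, fixed, with an upright square hole 28 mm wide right through it, in which the gauge hangs; origin at the centre of its underside
- gauge_grip (a point): spring gauge, a loose upright tool, 230 g: centre of its orange grip block (28 mm along x, 24 along y, 50 high; take it across y, as a black dial sticks out 8 mm on the -x side). A square collar 44 mm wide, 25 to 31 mm below this point, rests on the stand's top, this point then 106 mm above the table. Stem 18 mm across down to 71 mm below; plunger tip 93 mm below
- gauge_tip (a point): tip of the gauge's sprung plunger, 8 mm across, on the gauge's axis
- plunger (a joint): how far the plunger is pushed up into the stem: 0 when free, at most 0.012 m (its stop); spring 0.7 N per mm. A touch counts when it is pushed in more than 1 mm with the tip on the tile for a moment (0.15 s)
- heavy_c (a point): the red heavy weight: hollow square box, 46 x 46 mm in section, 50 mm long, one end closed, walls 4 mm, black rubber edge round the open end, about 380 g. This point is its centre, half-way along; its +x axis points out of the open end. Starts lying on a side, open end within 50 degrees of straight away from the robot
- light1_c (a point): a metal light weight (one to three are there, absent ones read None): hollow square box, 46 x 46 mm in section, 50 mm long, one end closed, walls 4 mm, black rubber edge round the open end, about 160 g. This point is its centre, half-way along; its +x axis points out of the open end. Starts lying on a side, open end within 50 degrees of straight away from the robot
- light2_c (a point): a metal light weight (one to three are there, absent ones read None): hollow square box, 46 x 46 mm in section, 50 mm long, one end closed, walls 4 mm, black rubber edge round the open end, about 160 g. This point is its centre, half-way along; its +x axis points out of the open end. Starts lying on a side, open end within 50 degrees of straight away from the robot
- light3_c (a point): a metal light weight (one to three are there, absent ones read None): hollow square box, 46 x 46 mm in section, 50 mm long, one end closed, walls 4 mm, black rubber edge round the open end, about 160 g. This point is its centre, half-way along; its +x axis points out of the open end. Starts lying on a side, open end within 50 degrees of straight away from the robot
- thread: bystander, to be left where it is: pink-red thread reel, 30 mm across, 36 mm high; origin under it
- glue: bystander, to be left where it is: yellow glue bottle, 40 mm across, 85 mm high; origin under it
- brush: bystander, to be left where it is: paint brush lying flat, 160 mm long; origin under it
- paint: bystander, to be left where it is: small green paint jar, 44 mm across, 50 mm high; origin under it
- sander: bystander, to be left where it is: cork sanding block 90 x 45 x 30 mm; origin under it
- bird: bystander, to be left where it is: little wooden bird, 70 mm long, about 70 mm high; origin under it

How it is judged:
By the outcome, as a careful person would: the job done as asked, in the order asked, and still so for the second after the job is handed in, with the robot touching nothing.
Of light1, light2, light3 only 1 to 3 are there at a start; the rules pass over those that are not, and their reading is None.
At some moment in a run one of heavy, light1, light2, light3 may be knocked a few centimetres aside while the robot is not near it.
It also fails if it takes over 210 s, if anything falls off the work surface, if the arm or the gripper's body presses on something with over 40 N, if the wrist force passes 120 N, or if a joint passes its speed limit or range.

## Working session

There is one attempt and no reset: what is moved stays moved. The work goes in short steps, Python scripts to look and compute and a tool call to move; the robot and the scene stay as the last step left them, time stands still between calls to the robot, and variables do not carry over. Pictures are saved under pics/ and viewed, at most 14 in all, crops included, and the job is handed in when it is done.

Besides the shell and the picture viewer there is one more tool, called after ">>>" by a JSON object that holds its "api" and its "payload". arm_command: Moves the arm, as the interface text tells. Its arguments: {"type":"object","properties":{"deltas":{"type":"array"},"newtons":{"type":"number"}},"required":["deltas"]}

```bash
mkdir -p pics; cat > h.py <<'E'
import numpy as np, cv2
from rig import status, imaging, order
def shot(n,f=None):
    P=imaging.camera_params(n); im,d=imaging.camera(n)
    if f: cv2.imwrite('pics/'+f,im[:,:,::-1])
    np.savez('last_%s.npz'%n,im=im,d=d,K=P['intrinsics'],T=P['camera_from_world']); return im,d
def load(n): return np.load('last_%s.npz'%n)
def cloud(n):
    L=load(n);d=L['d'];K=L['K'];v,u=np.mgrid[:480,:640]
    c=np.stack([(u-K[0,2])/K[0,0]*d,-(v-K[1,2])/K[1,1]*d,-d,np.ones_like(d)],-1)
    w=(c@np.linalg.inv(L['T']).T)[...,:3]; w[d==0]=np.nan; return w
E
python3 - <<'E'
from h import *
P=imaging.camera_params('top');print(P)
shot('top','top1.png');shot('scene','scene1.png');shot('wrist')
s=status.get_obs();print({k:np.round(v,3) for k,v in s.items()})
w=cloud('top');print(np.round(w[60:480:90,60:640:100],3))
E
```

```text
{'intrinsics': array([[535.13169597,   0.        , 323.15021489],
       [  0.        , 535.13169597, 232.49580311],
       [  0.        ,   0.        ,   1.        ]]), 'camera_from_world': array([[ 0.02174627, -0.99976241,  0.0014903 , -0.04337283],
       [ 0.98288875,  0.02165191,  0.18292321, -0.6004966 ],
       [-0.18291201, -0.0025131 ,  0.98312607, -1.3962287 ],
       [ 0.        ,  0.        ,  0.        ,  1.        ]])}
{'time': np.float64(0.15), 'q': array([-1.391,  0.528,  1.434, -0.   ,  1.181, -0.178]), 'joint_velocities': array([-0.   , -0.002, -0.006, -0.001, -0.001, -0.002]), 'joint_torque': array([ 1.0000e-03, -4.4043e+01, -1.7684e+01,  6.3000e-02,  5.5000e-02,
       -0.0000e+00]), 'position': array([ 0.219, -0.585,  0.222]), 'tool_rot': array([ 0.984,  0.178, -0.   , -0.001]), 'ft_force': array([ 0.165, -0.175,  0.646]), 'moment': array([0.073, 0.056, 0.001]), 'grip_force': np.float64(0.0), 'grip_width': np.float64(0.087)}
[[[ 1.513e+00  1.172e+00 -7.440e-01]
  [ 1.524e+00  7.240e-01 -7.460e-01]
  [ 1.538e+00  2.740e-01 -7.520e-01]
  [ 1.549e+00 -1.780e-01 -7.5
[... 279 characters left out ...]
-01 -7.110e-01  3.000e-03]]

 [[ 5.740e-01  7.090e-01 -1.000e-03]
  [ 5.810e-01  4.300e-01 -7.000e-03]
  [ 5.850e-01  1.460e-01  9.000e-03]
  [ 5.920e-01 -1.340e-01  1.000e-03]
  [ 5.980e-01 -4.140e-01  4.000e-03]
  [ 6.040e-01 -6.940e-01  6.000e-03]]

 [[ 3.260e-01  6.800e-01  1.000e-03]
  [ 3.320e-01  4.080e-01  0.000e+00]
  [ 3.380e-01  1.360e-01 -0.000e+00]
  [ 3.440e-01 -1.360e-01 -1.000e-03]
  [ 3.490e-01 -4.080e-01  4.000e-03]
  [ 3.550e-01 -6.830e-01 -3.000e-03]]

 [[ 1.030e-01  6.230e-01  6.900e-02]
  [ 9.700e-02  3.910e-01 -3.000e-03]
  [ 1.040e-01  1.260e-01 -0.000e+00]
  [ 2.020e-01 -9.600e-02  6.040e-01]
  [ 2.330e-01 -2.060e-01  7.930e-01]
  [ 2.230e-01 -3.650e-01  7.080e-01]]]
```

View pics/top1.png

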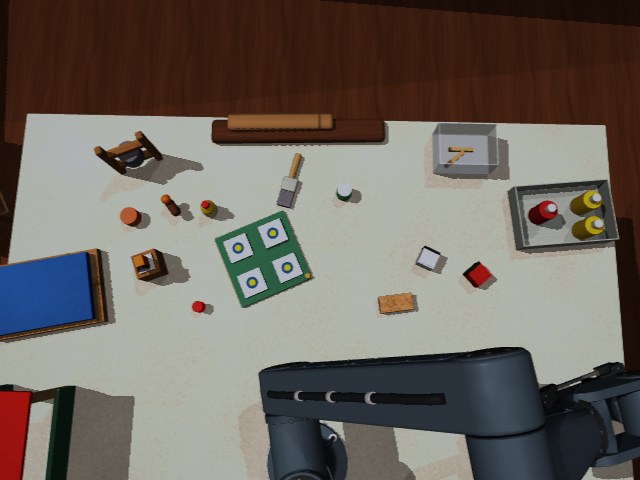

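View pics/scene1.png

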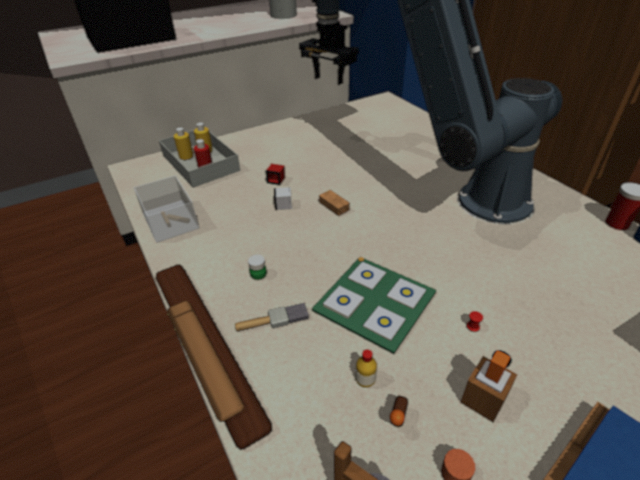

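The top view shows the board around (263,258) with its stud at (307,276). The gauge stand is at (148,264), the red heavy weight at (478,274) and one light weight at (428,258). The scene view agrees: red at (275,174), metal at (282,198).

```bash
cat >> h.py <<'E'
def ray(n,uv,z):
    L=load(n);K=L['K'];R=L['T'][:3,:3];t=L['T'][:3,3]
    uv=np.atleast_2d(np.float64(uv)); d=np.stack([(uv[:,0]-K[0,2])/K[0,0],-(uv[:,1]-K[1,2])/K[1,1],-np.ones(len(uv))],1)@R
    o=-R.T@t; return o+d*((z-o[2])/d[:,2])[:,None]
def proj(n,p):
    L=load(n);K=L['K'];c=np.atleast_2d(p)@L['T'][:3,:3].T+L['T'][:3,3]
    return np.stack([K[0,0]*c[:,0]/-c[:,2]+K[0,2],K[1,1]*-c[:,1]/-c[:,2]+K[1,2]],1)
def boardpose(n):
    L=load(n);hsv=cv2.cvtColor(L['im'],cv2.COLOR_RGB2HSV)
    m=cv2.inRange(hsv,(55,90,30),(90,255,200)); cs=cv2.findContours(m,0,2)[0]; c=max(cs,key=cv2.contourArea)
    w=ray(n,c[:,0,:],.012)[:,:2]*1000
    r=cv2.minAreaRect(np.float32(w)); return r
E
python3 - <<'E'
from h import *
print(boardpose('top'))
print('stud',ray('top',[307,276],.016))
print('heavy',ray('top',[478,272],.046),'light',ray('top',[428,256],.046),'gauge',ray('top',[141,262],.131), 'sander',ray('top',[397,303],.03),'thread',ray('top',[198,306],.036))
L=load('top')['im'][:,:,::-1]
a=cv2.resize(L[235:295,120:180],None,fx=6,fy=6,interpolation=2);b=cv2.resize(L[235:295,395:505],None,fx=4,fy=6,interpolation=2)
cv2.imwrite('pics/c1.png',np.hstack([a,b]))
E
```

```text
((534.44140625, 135.98760986328125), (206.26181030273438, 205.05198669433594), 24.566650390625)
stud [[0.48617711 0.0115743  0.016     ]]
heavy [[ 0.50398869 -0.4497368   0.046     ]] light [[ 0.5445543  -0.31560381  0.046     ]] gauge [[0.50078599 0.43077846 0.131     ]] sander [[ 0.41715541 -0.2333746   0.03      ]] thread [[0.39719097 0.30081338 0.036     ]]
```

View pics/c1.png

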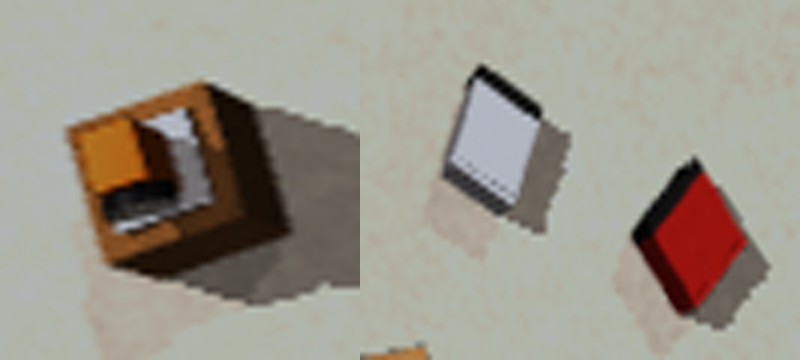

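```bash
cat >> h.py <<'E'
from scipy.spatial.transform import Rotation as Ro
def yaw():
    q=status.get_obs()['tool_rot'];x=Ro.from_quat(q).apply([1,0,0]);return np.arctan2(x[1],x[0])
def plan(p,psi=None):
    s=status.get_obs();y=yaw();d=np.array(p)-s['position'];r=0 if psi is None else -(psi-y)
    r=(r+np.pi)%(2*np.pi)-np.pi
    t=[d[0]*np.cos(y)+d[1]*np.sin(y),d[0]*np.sin(y)-d[1]*np.cos(y),-d[2],r]
    n=max(np.linalg.norm(t[:3])/.055,abs(r)/.18,0.5)
    # translation along start axes only valid if roll done after
    print('now',np.round(s['position'],4),'yaw',round(y,4),'tool d',np.round(t,4),'rows>=',round(n,1),'F',np.round(s['ft_force'],2),'t',round(s['time'],2),'grip',s['grip_width'],s['grip_force'])
E
python3 - <<'E'
from h import *
cr=lambda l,z:ray('top',[[120+a/6,235+b/6] for a,b in l],z)
S=cr([(68,128),(205,82),(240,220),(108,265)],.075);G=cr([(78,135),(133,118),(148,178),(92,195)],.131)
for A in(S,G):print(A.mean(0),np.round(np.linalg.norm(A-np.roll(A,1,0),axis=1),4),[np.degrees(np.arctan2(*(A[i]-A[(i+1)%4])[1::-1])) for i in range(4)])
P=imaging.camera_params('wrist');T=np.linalg.inv(P['camera_from_world']);s=status.get_obs();R=Ro.from_quat(s['tool_rot'])
print(P['intrinsics'],R.inv().apply(T[:3,3]-s['position']),R.inv().as_matrix()@T[:3,:3])
plan([.5,-.3,.38],.3)
E
```

```text
[0.50283158 0.4367104  0.075     ] [0.0643 0.0628 0.0642 0.0601] [np.float64(110.37316518566958), np.float64(18.385033654332915), np.float64(-69.51090724794628), np.float64(-159.21784334493896)]
[0.50302938 0.43658724 0.131     ] [0.0267 0.024  0.0268 0.0243] [np.float64(108.91307808861298), np.float64(18.438411021933405), np.float64(-71.45192435374422), np.float64(-162.25202423270775)]
[[331.54330096   0.         318.24620415]
 [  0.         331.54330096 238.78687105]
 [  0.           0.           1.        ]] [ 0.07523076  0.00026098 -0.16223445] [[ 1.14503912e-04  9.60339547e-01  2.78833178e-01]
 [ 9.99999848e-01  4.03654936e-05 -5.49678038e-04]
 [-5.39132797e-04  2.78833199e-01 -9.60339397e-01]]
now [ 0.2188 -0.5849  0.2218] yaw 0.3578 tool d [ 0.3631 -0.1683 -0.1582  0.0578] rows>= 7.8 F [ 0.17 -0.18  0.65] t 0.15 grip 0.0871605116531427 0.0
```

>>> {"api": "arm_command", "payload": {"deltas": [1, 0.045, -0.021, -0.016, 0, 1, 0.045, -0.021, -0.016, 0, 1, 0.045, -0.021, -0.016, 0, 1, 0.045, -0.021, -0.016, 0, 1, 0.045, -0.021, -0.016, 0, 1, 0.045, -0.021, -0.016, 0, 1, 0.045, -0.021, -0.016, 0, 1, 0.045, -0.021, -0.016, 0]}}

```text
time: 1.15
position: [0.4981, -0.3005, 0.3508]
tool_rot: [0.984, 0.178, -0.0, -0.0]
ft_force: [0.3, -0.3, -1.1]
grip_width: 0.0868
grip_force: 0.0
```

>>> {"api": "arm_command", "payload": {"deltas": [1, 0.017, -0.052, 0, 0, 1, 0.017, -0.052, 0, 0, 1, 0.017, -0.052, 0, 0, 1, 0.017, -0.052, 0, 0, 1, 0.017, -0.052, 0, 0, 1, 0.017, -0.052, 0, 0, 1, 0.017, -0.052, 0, 0, 1, 0.017, -0.052, 0, 0, 1, 0, 0, 0, 0, 1, 0, 0, 0, 0]}}

```text
time: 2.4
position: [0.4788, 0.135, 0.3503]
tool_rot: [0.984, 0.178, -0.0, 0.0]
ft_force: [-0.1, -0.6, 0.1]
grip_width: 0.0875
grip_force: 0.0
```

```bash
python3 - <<'E'
from h import *
shot('wrist','w1.png');print(boardpose('wrist'));shot('top')
print('topboard',boardpose('top'))
w=cloud('wrist')
c=np.array([.5344,.136]);a=np.radians(-155.4)
R=np.array([[np.cos(a),-np.sin(a)],[np.sin(a),np.cos(a)]])
L=load('wrist')
for k,o in enumerate([(52,52),(52,-52),(-52,-52),(-52,52)]):
    p=c+R@np.array(o)/1000; z=w[(np.hypot(w[...,0]-p[0],w[...,1]-p[1])<.02)]; print(k+1,p,np.nanmedian(z[:,2]),proj('wrist',[*p,.018]))
plan([.503,.4366,.25],.328)
E
```

```text
((552.1281127929688, 146.10720825195312), (159.65196228027344, 202.2391357421875), 24.49793815612793)
topboard ((541.9736938476562, 119.50798797607422), (206.22158813476562, 168.9518585205078), 24.521095275878906)
1 [0.50876632 0.06707312] 0.4444714263335806 [[367.42749943 191.89275596]]
2 [0.46547312 0.16163368] 0.3971994188750909 [[297.98852797 196.80493809]]
3 [0.56003368 0.20492688] 0.018230118069924195 [[291.52575082 123.5917177 ]]
4 [0.60332688 0.11036632] 0.021811685423492433 [[365.26370437 118.06950791]]
now [0.4791 0.1341 0.3504] yaw 0.3561 tool d [ 0.1279 -0.2752  0.1004  0.0281] rows>= 5.8 F [-0.09 -0.59  0.34] t 2.5 grip 0.08675549282677465 0.0
```

View pics/w1.png

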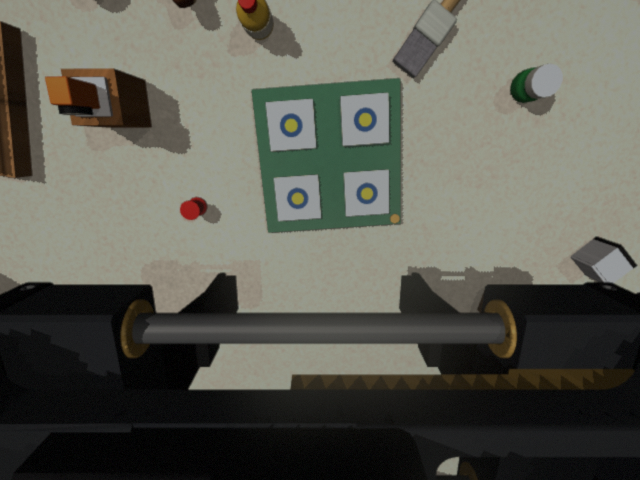

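The wrist view shows all four tiles, and the projected station centres fall within about 1 px of the dots (367,193), (297,198), (291,125) and (365,119). The stud is at (395,218), so it sits beside tile 1. Next I approach the gauge.

>>> {"api": "arm_command", "payload": {"deltas": [1, 0.0213, -0.0459, 0.025, 0, 1, 0.0213, -0.0459, 0.025, 0, 1, 0.0213, -0.0459, 0.025, 0, 1, 0.0213, -0.0459, 0.025, 0, 1, 0.0213, -0.0459, 0.025, 0, 1, 0.0213, -0.0459, 0.025, 0, 0.5, 0, 0, 0, 0.028, 0.5, 0, 0, 0, 0]}}

```text
time: 3.5
position: [0.5031, 0.4365, 0.2004]
tool_rot: [0.987, 0.163, -0.0, 0.001]
ft_force: [-0.7, 0.6, -0.5]
grip_width: 0.0743
grip_force: 0.0
```

```bash
python3 - <<'E'
from h import *
shot('wrist','w2.png')
for z in(.131,.106,.075):print(proj('wrist',[.503,.4366,z]))
plan([.503,.4366,.088],.328)
E
```

```text
[[317.32105483 249.19315596]]
[[317.35712074 239.59193791]]
[[317.39375016 229.84070408]]
now [0.5033 0.4363 0.2011] yaw 0.3278 tool d [-0.0002 -0.0004  0.1131 -0.0002] rows>= 2.1 F [ 0.54 -0.05 -0.35] t 3.55 grip 0.07105207786778764 0.0
```

View pics/w2.png

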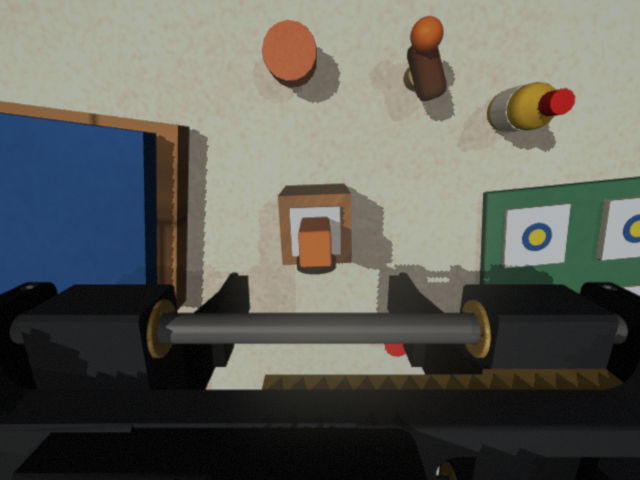

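The grip block top is centred at (315,250), within 2 px of the prediction. I descend and grip.

>>> {"api": "arm_command", "payload": {"deltas": [0.3, 0, 0, 0.04, 0, 0.3, 0, 0, 0.04, 0, 0.3, 0, 0, 0.032, 0, 0.3, 0, 0, 0, 0, -1, 0, 0, 0, 0, -1, 0, 0, 0, 0, -1, 0, 0, 0, 0, -1, 0, 0, 0, 0, -1, 0, 0, 0, 0, -1, 0, 0, 0, 0, -1, 0, 0, 0, 0], "newtons": 40}}

```text
time: 4.92
position: [0.5025, 0.4384, 0.0894]
tool_rot: [0.986, 0.164, 0.0, -0.0]
ft_force: [-2.0, -0.3, 5.2]
grip_width: 0.0237
grip_force: 39.7
```

>>> {"api": "arm_command", "payload": {"deltas": [-1, 0, 0, -0.02, 0, -1, 0, 0, -0.04, 0, -1, 0, 0, -0.04, 0, -1, 0, 0, -0.02, 0, -1, 0, 0, 0, 0, -1, 0, 0, 0, 0]}}

```text
time: 5.68
position: [0.5013, 0.4374, 0.2074]
tool_rot: [0.986, 0.164, -0.001, 0.001]
ft_force: [0.3, -0.4, -2.3]
grip_width: 0.0239
grip_force: 39.7
```

```bash
python3 - <<'E'
from h import *
c=np.array([.5338,.136]);a=np.radians(-155.45)
R=np.array([[np.cos(a),-np.sin(a)],[np.sin(a),np.cos(a)]])
for k,o in enumerate([(52,52),(52,-52),(-52,-52),(-52,52)]):
    p=c+R@np.array(o)/1000; print(k+1,p); plan([*p,.195]);
im,d=shot('wrist','w3.png')
shot('scene');w=cloud('scene')
L=load('scene');g=proj('scene',[.5025,.4384,.2]);print(g)
u,v=g[0].astype(int);u=np.clip(u,90,550);v=np.clip(v,80,400)
b=cv2.resize(L['im'][v-80:v+80,u-80:u+80,::-1],(400,400))
cv2.imwrite('pics/c3.png',np.hstack([b,cv2.resize(im[150:350,220:420,::-1],(400,400))]))
E
```

```text
1 [0.50810618 0.06709552]
now [0.5013 0.4374 0.2074] yaw 0.3298 tool d [-0.1135  0.3526  0.0124  0.    ] rows>= 6.7 F [ 0.3  -0.35 -2.3 ] t 5.67 grip 0.023903793422900704 39.702940955758095
2 [0.46489552 0.16169382]
now [0.5013 0.4374 0.2074] yaw 0.3298 tool d [-0.1237  0.2491  0.0124  0.    ] rows>= 5.1 F [ 0.3  -0.35 -2.3 ] t 5.67 grip 0.023903793422900704 39.702940955758095
3 [0.55949382 0.20490448]
now [0.5013 0.4374 0.2074] yaw 0.3298 tool d [-0.0202  0.2388  0.0124  0.    ] rows>= 4.4 F [ 0.3  -0.35 -2.3 ] t 5.67 grip 0.023903793422900704 39.702940955758095
4 [0.60270448 0.11030618]
now [0.5013 0.4374 0.2074] yaw 0.3298 tool d [-0.01    0.3423  0.0124  0.    ] rows>= 6.2 F [ 0.3  -0.35 -2.3 ] t 5.67 grip 0.023903793422900704 39.702940955758095
[[510.62679891 331.31042274]]
```

View pics/c3.png

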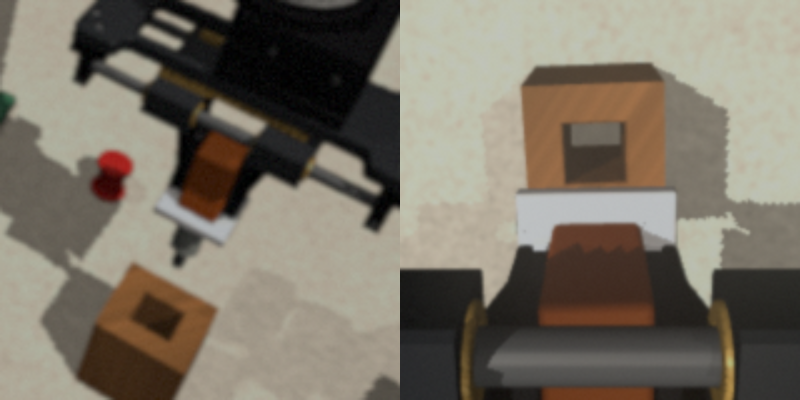

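The gauge hangs straight in the fingers, clear of the stand. Now to tile 1.

>>> {"api": "arm_command", "payload": {"deltas": [-1, -0.0162, 0.0504, 0, 0, -1, -0.0162, 0.0504, 0, 0, -1, -0.0162, 0.0504, 0, 0, -1, -0.0162, 0.0504, 0, 0, -1, -0.0162, 0.0504, 0, 0, -1, -0.0162, 0.0504, 0, 0, -1, -0.0162, 0.0504, 0, 0, -1, 0, 0, 0.03, 0, -1, 0, 0, 0.03, 0, -1, 0, 0, 0.03, 0, -1, 0, 0, 0, 0, -1, 0, 0, 0, 0]}}

```text
time: 7.28
position: [0.5097, 0.0676, 0.1188]
tool_rot: [0.986, 0.164, 0.0, 0.0]
ft_force: [0.2, 1.2, -2.5]
grip_width: 0.0239
grip_force: 39.7
```

```bash
python3 - <<'E'
from h import *
plan([.5081,.0671,.0906],.3298)
E
```

```text
now [0.5097 0.0676 0.1188] yaw 0.3299 tool d [-0.0016 -0.0001  0.0282  0.0001] rows>= 0.5 F [ 0.22  1.17 -2.47] t 7.28 grip 0.02389779145488965 39.70335401594639
```

>>> {"api": "arm_command", "payload": {"deltas": [-1, -0.0015, 0, 0.01, 0, -1, 0, 0, 0.008, 0, -1, 0, 0, 0.005, 0, -1, 0, 0, 0.004, 0, -1, 0, 0, 0, 0, -1, 0, 0, 0, 0]}}

```text
time: 8.02
position: [0.5077, 0.0671, 0.0917]
tool_rot: [0.986, 0.164, -0.0, -0.0]
ft_force: [-1.0, -0.7, -0.7]
grip_width: 0.0235
grip_force: 39.7
```

>>> {"api": "arm_command", "payload": {"deltas": [-1, 0, 0, 0.0015, 0, -1, 0, 0, 0, 0, -1, 0, 0, 0, 0]}}

```text
time: 8.4
position: [0.5078, 0.0671, 0.0901]
tool_rot: [0.986, 0.164, 0.0, 0.0]
ft_force: [-0.3, 0.9, 0.5]
grip_width: 0.0234
grip_force: 39.7
```

>>> {"api": "arm_command", "payload": {"deltas": [-1, 0, 0, 0, 0]}}

```text
time: 8.52
position: [0.5078, 0.0671, 0.0901]
tool_rot: [0.986, 0.164, 0.0, 0.0]
ft_force: [0.3, 0.6, -0.3]
grip_width: 0.0237
grip_force: 39.7
```

>>> {"api": "arm_command", "payload": {"deltas": [-1, 0, 0, 0, 0]}}

```text
time: 8.65
position: [0.5078, 0.067, 0.0901]
tool_rot: [0.986, 0.164, 0.0, 0.0]
ft_force: [-0.6, 0.5, -0.9]
grip_width: 0.0238
grip_force: 39.7
```

Tile 1: about 2.2 N, roughly 3 mm of plunger, so it is a normal tile. Next, tile 2.

>>> {"api": "arm_command", "payload": {"deltas": [-1, 0, 0, -0.025, 0, -1, -0.0033, -0.0345, 0, 0, -1, -0.0033, -0.0345, 0, 0, -1, -0.0033, -0.0345, 0, 0, -1, 0, 0, 0.01, 0, -1, 0, 0, 0.007, 0, -1, 0, 0, 0.005, 0, -1, 0, 0, 0.003, 0, -1, 0, 0, 0, 0, -1, 0, 0, 0, 0]}}

```text
time: 9.9
position: [0.4653, 0.1613, 0.0903]
tool_rot: [0.986, 0.164, 0.0, 0.0]
ft_force: [-0.8, -0.4, 0.2]
grip_width: 0.0238
grip_force: 39.7
```

>>> {"api": "arm_command", "payload": {"deltas": [-1, 0, 0, 0, 0]}}

```text
time: 10.02
position: [0.4653, 0.1616, 0.0903]
tool_rot: [0.986, 0.164, 0.0, 0.0]
ft_force: [-0.2, -1.0, 0.2]
grip_width: 0.0242
grip_force: 39.7
```

>>> {"api": "arm_command", "payload": {"deltas": [-1, 0, 0, 0, 0]}}

```text
time: 10.15
position: [0.4652, 0.1617, 0.0903]
tool_rot: [0.986, 0.164, 0.0, 0.0]
ft_force: [0.2, -0.3, 1.2]
grip_width: 0.0239
grip_force: 39.7
```

Tile 2 also looks normal. Next, tile 3.

>>> {"api": "arm_command", "payload": {"deltas": [-1, 0, 0, -0.025, 0, -1, 0.0344, -0.0035, 0, 0, -1, 0.0344, -0.0035, 0, 0, -1, 0.0344, -0.0035, 0, 0, -1, 0, 0, 0.01, 0, -1, 0, 0, 0.007, 0, -1, 0, 0, 0.005, 0, -1, 0, 0, 0.003, 0, -1, 0, 0, 0, 0, -1, 0, 0, 0, 0]}}

```text
time: 11.4
position: [0.559, 0.205, 0.0904]
tool_rot: [0.986, 0.164, 0.0, 0.0]
ft_force: [-1.0, -0.6, 0.5]
grip_width: 0.0241
grip_force: 39.7
```

>>> {"api": "arm_command", "payload": {"deltas": [-1, 0, 0, 0, 0]}}

```text
time: 11.52
position: [0.5593, 0.2051, 0.0904]
tool_rot: [0.986, 0.164, 0.0, 0.0]
ft_force: [-1.1, -1.4, 0.3]
grip_width: 0.0238
grip_force: 39.7
```

>>> {"api": "arm_command", "payload": {"deltas": [-1, 0, 0, 0, 0]}}

```text
time: 11.65
position: [0.5593, 0.2051, 0.0903]
tool_rot: [0.986, 0.164, 0.0, 0.0]
ft_force: [-1.9, -0.4, 0.2]
grip_width: 0.024
grip_force: 39.7
```

>>> {"api": "arm_command", "payload": {"deltas": [-1, 0, 0, -0.025, 0, -1, 0.0034, 0.0346, 0, 0, -1, 0.0034, 0.0346, 0, 0, -1, 0.0034, 0.0346, 0, 0, -1, 0, 0, 0.01, 0, -1, 0, 0, 0.007, 0, -1, 0, 0, 0.005, 0, -1, 0, 0, 0.003, 0, -1, 0, 0, 0, 0, -1, 0, 0, 0, 0]}}

```text
time: 12.9
position: [0.6019, 0.1107, 0.0904]
tool_rot: [0.986, 0.164, -0.0, -0.0]
ft_force: [-2.8, 0.2, 3.7]
grip_width: 0.0236
grip_force: 39.7
```

>>> {"api": "arm_command", "payload": {"deltas": [-1, 0, 0, 0, 0]}}

```text
time: 13.02
position: [0.602, 0.1106, 0.0903]
tool_rot: [0.986, 0.164, -0.0, -0.0]
ft_force: [-1.2, -0.4, 2.8]
grip_width: 0.0237
grip_force: 39.7
```

>>> {"api": "arm_command", "payload": {"deltas": [-1, 0, 0, 0, 0]}}

```text
time: 13.15
position: [0.602, 0.1106, 0.0902]
tool_rot: [0.986, 0.164, -0.0, -0.0]
ft_force: [-2.2, -0.3, 3.5]
grip_width: 0.0239
grip_force: 39.7
```

Tile 4 gives about 5.7 N, so it is the proud one; the depth reading agrees. I return the gauge to the stand.

>>> {"api": "arm_command", "payload": {"deltas": [-1, 0, 0, -0.04, 0, -1, 0, 0, -0.04, 0, -1, 0, 0, -0.04, 0, -1, 0.0017, -0.0489, 0, 0, -1, 0.0017, -0.0489, 0, 0, -1, 0.0017, -0.0489, 0, 0, -1, 0.0017, -0.0489, 0, 0, -1, 0.0017, -0.0489, 0, 0, -1, 0.0017, -0.0489, 0, 0, -1, 0.0017, -0.0489, 0, 0, -1, 0, 0, 0, 0, -1, 0, 0, 0, 0]}}

```text
time: 14.65
position: [0.5028, 0.4377, 0.2092]
tool_rot: [0.986, 0.164, -0.0, 0.0]
ft_force: [-0.2, 0.4, -2.3]
grip_width: 0.0237
grip_force: 39.7
```

```bash
python3 - <<'E'
from h import *
plan([.5025,.438,.0894],.3298)
E
```

```text
now [0.5028 0.4377 0.2092] yaw 0.3304 tool d [-0.0002 -0.0004  0.1198  0.0006] rows>= 2.2 F [-0.21  0.44 -2.27] t 14.65 grip 0.02374056535452732 39.70618557650596
```

>>> {"api": "arm_command", "payload": {"deltas": [-1, 0, 0, 0.02, 0, -1, 0, 0, 0.02, 0, -1, 0, 0, 0.02, 0, -1, 0, 0, 0.02, 0, -1, 0, 0, 0.02, 0, -1, 0, 0, 0.012, 0, -1, 0, 0, 0.004, 0, -1, 0, 0, 0, 0]}}

```text
time: 15.65
position: [0.5033, 0.4377, 0.0942]
tool_rot: [0.986, 0.164, 0.0, -0.0]
ft_force: [-0.2, -0.4, -1.6]
grip_width: 0.0235
grip_force: 39.7
```

>>> {"api": "arm_command", "payload": {"deltas": [-1, 0, 0, 0.0025, 0, -1, 0, 0, 0.001, 0, -1, 0, 0, 0, 0, -1, 0, 0, 0, 0]}}

```text
time: 16.15
position: [0.5028, 0.4381, 0.0907]
tool_rot: [0.986, 0.164, 0.0, -0.0]
ft_force: [0.6, 0.5, -2.4]
grip_width: 0.0234
grip_force: 39.7
```

Not touching yet, so a bit lower.

>>> {"api": "arm_command", "payload": {"deltas": [-1, 0, 0, 0.001, 0, -1, 0, 0, 0.0005, 0, -1, 0, 0, 0, 0]}}

```text
time: 16.52
position: [0.5028, 0.438, 0.0894]
tool_rot: [0.986, 0.164, 0.0, -0.0]
ft_force: [-1.0, -0.5, 0.2]
grip_width: 0.0239
grip_force: 39.7
```

The collar is seated. Release and raise.

>>> {"api": "arm_command", "payload": {"deltas": [-0.2, 0, 0, 0, 0, -0.2, 0, 0, 0, 0, -0.2, 0, 0, 0, 0, -0.2, 0, 0, 0, 0, 0, 0, 0, 0, 0, 0, 0, 0, -0.03, 0, 0.5, 0, 0, -0.05, 0, 0.5, 0, 0, -0.06, 0, 0.5, 0, 0, -0.06, 0, 0.5, 0, 0, -0.06, 0]}}

```text
time: 17.77
position: [0.5025, 0.4378, 0.3511]
tool_rot: [0.986, 0.164, 0.0, -0.0]
ft_force: [0.0, -0.2, -0.4]
grip_width: 0.0648
grip_force: 0.0
```

```bash
python3 - <<'E'
from h import *
im,_=shot('wrist');plan([.46,-.39,.35],-.3);im2,_=shot('top')
g=proj('wrist',[.503,.4366,.1])[0].astype(int);print(g)
v=np.clip(g[1],100,380);u=np.clip(g[0],100,540)
a=cv2.resize(im[v-100:v+100,u-100:u+100,::-1],(400,400));b=cv2.resize(im2[220:320,380:500,::-1],(400,333));b=cv2.copyMakeBorder(b,0,67,0,0,0)
cv2.imwrite('pics/c4.png',np.hstack([a,b]))
E
```

```text
now [0.5059 0.44   0.3615] yaw 0.3299 tool d [-0.3124  0.7704  0.0115  0.6299] rows>= 15.1 F [1.64 1.88 6.28] t 17.82 grip 0.06519809513374819 0.0
[318 204]
```

View pics/c4.png

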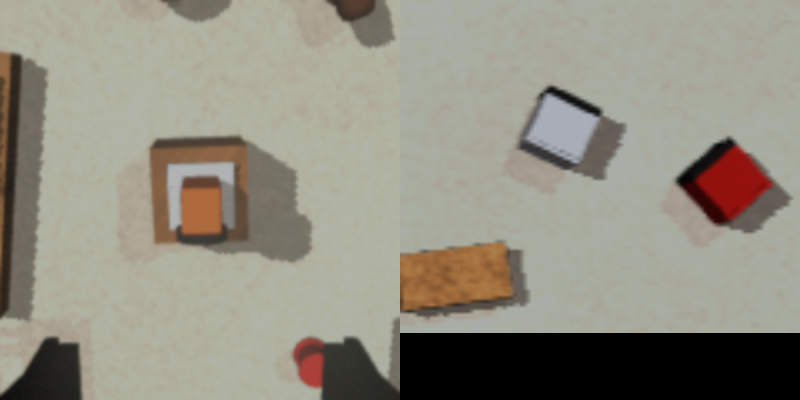

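The gauge stands upright in its stand, and both boxes are where they were. Now I look at the boxes.

>>> {"api": "arm_command", "payload": {"deltas": [0.5, -0.0233, 0.0511, 0, 0, 0.5, -0.0233, 0.0511, 0, 0, 0.5, -0.0233, 0.0511, 0, 0, 0.5, -0.0233, 0.0511, 0, 0, 0.5, -0.0233, 0.0511, 0, 0, 0.5, -0.0233, 0.0511, 0, 0, 0.5, -0.0233, 0.0511, 0, 0, 0.5, -0.0233, 0.0511, 0, 0, 0.5, -0.0233, 0.0511, 0, 0, 0.5, -0.0233, 0.0511, 0, 0]}}

```text
time: 19.12
position: [0.4472, -0.1226, 0.3489]
tool_rot: [0.986, 0.164, 0.0, 0.0]
ft_force: [1.1, -0.7, -0.9]
grip_width: 0.0654
grip_force: 0.0
```

>>> {"api": "arm_command", "payload": {"deltas": [1, -0.0233, 0.0511, 0, 0, 1, -0.0233, 0.0511, 0, 0, 1, -0.0233, 0.0511, 0, 0, 1, -0.0233, 0.0511, 0, 0, 1, -0.0233, 0.0511, 0, 0, 1, 0, 0, 0, 0, 1, 0, 0, 0, 0]}}

```text
time: 20.0
position: [0.42, -0.3997, 0.3483]
tool_rot: [0.986, 0.164, -0.0, -0.001]
ft_force: [-0.4, 0.1, -0.8]
grip_width: 0.0869
grip_force: 0.0
```

```bash
python3 - <<'E'
from h import *
im,_=shot('wrist');plan([.46,-.39,.35],-.3)
g=proj('wrist',[[.504,-.45,.046],[.5446,-.3156,.046]]);print(g)
c=g.mean(0).astype(int);u0=np.clip(c[0]-120,0,400);v0=np.clip(c[1]-90,0,300);print(u0,v0)
cv2.imwrite('pics/c5.png',cv2.resize(im[v0:v0+180,u0:u0+240,::-1],(800,600),interpolation=2))
E
```

```text
now [ 0.4202 -0.3991  0.3486] yaw 0.3304 tool d [ 0.0406  0.0043 -0.0014  0.6304] rows>= 3.5 F [0.05 0.28 0.31] t 20.05 grip 0.08722143891218151 0.0
[[373.4943214  151.74494836]
 [287.81579904  85.96787806]]
210 28
```

View pics/c5.png

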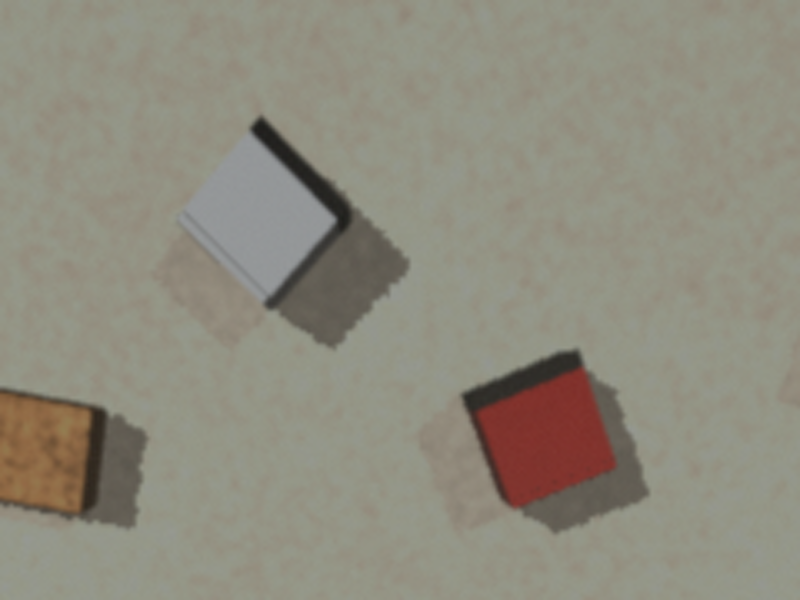

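```bash
cat >> h.py <<'E'
def box(n,crop,u0,v0,s,z=.046):
    A=ray(n,[[u0+a/s,v0+b/s] for a,b in crop],z) # openL, openR, closedR, closedL
    o=(A[0]+A[1])/2;c=(A[2]+A[3])/2;d=(o-c)[:2];y=np.arctan2(d[1],d[0])
    print('ctr',np.round((A.mean(0)),4),'yaw',round(y,3),'len',np.round(np.linalg.norm(d),4),'wid',np.round([np.linalg.norm(A[0]-A[1]),np.linalg.norm(A[2]-A[3])],4),'sideyaw',np.round([np.arctan2(*(A[0]-A[3])[1::-1]),np.arctan2(*(A[1]-A[2])[1::-1])],3))
    return A.mean(0),y
E
python3 - <<'E'
from h import *
box('wrist',[(260,118),(345,215),(270,301),(182,214)],210,28,10/3)
box('wrist',[(467,397),(579,352),(615,465),(513,506)],210,28,10/3)
# light via top
E
```

```text
ctr [ 0.5385 -0.3195  0.046 ] yaw -0.424 len 0.0446 wid [0.0468 0.0461] sideyaw [-0.418 -0.43 ]
ctr [ 0.497  -0.4521  0.046 ] yaw 0.733 len 0.0479 wid [0.0477 0.0446] sideyaw [0.764 0.7  ]
```

>>> {"api": "arm_command", "payload": {"deltas": [1, 0.0213, 0.0402, 0.02, 0, 1, 0.0213, 0.0403, 0.02, 0, 1, 0, 0, 0.05, -0.1342, 1, 0, 0, 0.05, -0.1342, 1, 0, 0, 0.05, -0.1342, 1, 0, 0, 0.05, 0, 1, 0, 0, 0, 0], "newtons": 15}}

```text
time: 20.92
position: [0.4851, -0.4582, 0.1051]
tool_rot: [0.933, 0.359, -0.001, -0.005]
ft_force: [0.0, -0.1, 0.1]
grip_width: 0.0873
grip_force: 0.0
```

```bash
python3 - <<'E'
from h import *
im,_=shot('wrist','w6.png');plan([.4866,-.4614,.005],.733)
E
```

```text
now [ 0.4867 -0.4606  0.1083] yaw 0.7341 tool d [-0.0007  0.0005  0.1033  0.0011] rows>= 1.9 F [ 0.25 -0.87  0.54] t 20.98 grip 0.08714122861941095 0.0
```

View pics/w6.png

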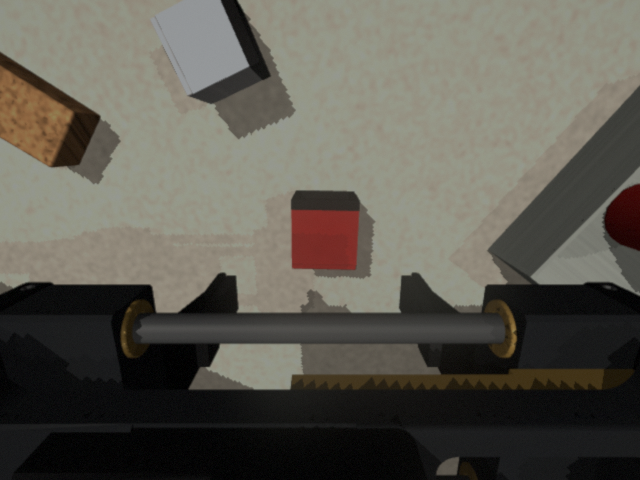

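```bash
python3 - <<'E'
from h import *
box('wrist',[(292,209),(359,209),(357,270),(292,269)],0,0,1)
box('wrist',[(292.5,203),(358,203),(357,270),(292,269)],0,0,1)
w=cloud('wrist')
for v in range(180,275,6):print(v,np.round(w[v,325],3))
E
```

```text
ctr [ 0.4952 -0.4543  0.046 ] yaw 0.724 len 0.0439 wid [0.0454 0.0464] sideyaw [0.712 0.736]
ctr [ 0.4967 -0.4529  0.046 ] yaw 0.729 len 0.048 wid [0.0441 0.0464] sideyaw [0.705 0.753]
180 [ 0.522 -0.43  -0.001]
186 [ 0.519 -0.433 -0.001]
192 [ 0.516 -0.436  0.005]
198 [ 0.512 -0.439  0.004]
204 [ 0.514 -0.437  0.046]
210 [ 0.511 -0.44   0.045]
216 [ 0.508 -0.443  0.045]
222 [ 0.505 -0.446  0.046]
228 [ 0.502 -0.448  0.047]
234 [ 0.498 -0.451  0.046]
240 [ 0.495 -0.454  0.045]
246 [ 0.492 -0.457  0.046]
252 [ 0.489 -0.46   0.046]
258 [ 0.485 -0.463  0.046]
264 [ 0.482 -0.466  0.046]
270 [ 0.466 -0.482  0.001]
```

>>> {"api": "arm_command", "payload": {"deltas": [1, -0.001, 0.001, 0.04, 0, 1, 0, 0, 0.04, 0, 1, 0, 0, 0.023, 0, 1, 0, 0, 0, 0, -1, 0, 0, 0, 0, -1, 0, 0, 0, 0, -1, 0, 0, 0, 0, -1, 0, 0, 0, 0, -1, 0, 0, 0, 0], "newtons": 12}}

```text
time: 22.1
position: [0.486, -0.4636, 0.0061]
tool_rot: [0.934, 0.358, -0.0, -0.001]
ft_force: [-0.8, 0.7, 3.0]
grip_width: 0.0458
grip_force: 12.0
```

Gripped. I now tip it up over its open lower edge.

>>> {"api": "arm_command", "payload": {"deltas": [-1, 0.0037, 0, -0.0048, 0, -1, 0.0041, 0, -0.0044, 0, -1, 0.0048, 0, -0.0038, 0, -1, 0.0051, 0, -0.0032, 0, -1, 0.0055, 0, -0.0025, 0, -1, 0.0059, 0, -0.0016, 0, -1, 0, 0, 0, 0]}}

```text
time: 22.98
position: [0.5088, -0.4443, 0.0265]
tool_rot: [0.934, 0.358, 0.0, 0.0]
ft_force: [-0.5, -0.1, -4.2]
grip_width: 0.0457
grip_force: 12.0
```

```bash
python3 - <<'E'
from h import *
im,_=shot('wrist');plan([0,0,0]);im2,_=shot('scene')
g=proj('scene',[.5,-.45,.03])[0].astype(int);print(g)
b=im2[g[1]-40:g[1]+40,g[0]-40:g[0]+40,::-1]
cv2.imwrite('pics/c7.png',np.hstack([cv2.resize(im[100:340,200:440,::-1],(400,400)),cv2.resize(b,(400,400),interpolation=2)]))
E
```

```text
now [ 0.5085 -0.4445  0.0263] yaw 0.733 tool d [-0.0805 -0.6706  0.0263  0.    ] rows>= 12.3 F [-0.41  0.37 -5.15] t 23.02 grip 0.04602250161707971 11.980476069142014
[274 172]
```

View pics/c7.png

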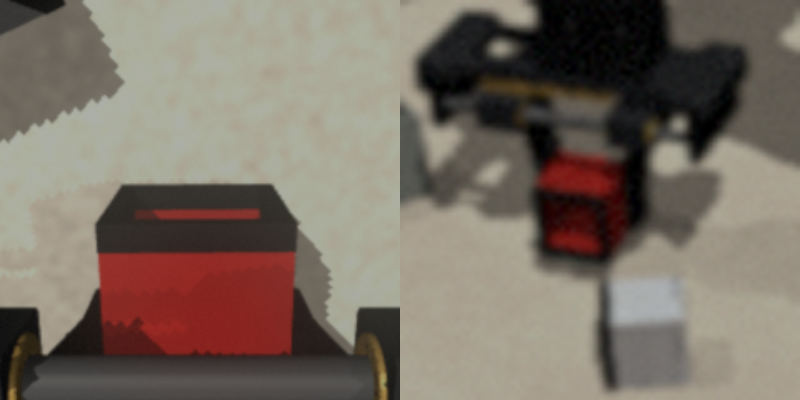

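The box is held rigid and hasn't rotated; its black open rim faces away and the full weight is in the grip. I'll loosen the grip gradually so gravity swings the open end down.

>>> {"api": "arm_command", "payload": {"deltas": [-1, 0, 0, 0, 0, -1, 0, 0, 0, 0, -1, 0, 0, 0, 0], "newtons": 6}}

```text
time: 23.45
position: [0.5082, -0.4449, 0.0263]
tool_rot: [0.934, 0.358, -0.0, -0.0]
ft_force: [0.0, 0.2, -3.3]
grip_width: 0.0462
grip_force: 6.0
```

```bash
cat >> h.py <<'E'
def side():
    shot('wrist');plan([0,0,0]);w=cloud('wrist');s=status.get_obs();y=yaw();L=load('wrist')
    d=w-s['position'];a=d[...,0]*np.cos(y)+d[...,1]*np.sin(y);l=d[...,0]*np.sin(y)-d[...,1]*np.cos(y)
    m=(abs(l)<.012)&(a<.09)&(a>-.04)&(w[...,2]>.004)&(w[...,2]<s['position'][2]+.062)
    for lo in np.arange(-.04,.09,.006):
        k=m&(a>=lo)&(a<lo+.006)
        if k.sum()>5: print(round(lo*1000+3),'z',np.round(np.percentile(w[k][:,2],[5,50,95])*1000,1),k.sum(),L['im'][k].mean(0).astype(int))
E
python3 -c "from h import *;side()"
```

```text
now [ 0.5082 -0.4448  0.0263] yaw 0.7322 tool d [-0.0805 -0.6705  0.0263  0.    ] rows>= 12.3 F [ 0.02  0.47 -4.16] t 23.5 grip 0.04612857594520749 5.9919985729356995
-7 z [65.3 66.1 67.2] 207 [101  39  35]
11 z [65.2 66.1 67. ] 711 [131  34  30]
17 z [65.2 66.1 67. ] 796 [139  36  31]
23 z [65.2 66.1 67. ] 850 [137  37  32]
29 z [65.  66.1 67.1] 877 [143  41  35]
35 z [23.4 65.7 67. ] 1441 [91 44 39]
41 z [22.5 65.3 67.1] 1209 [55 48 43]
```

>>> {"api": "arm_command", "payload": {"deltas": [-1, 0, 0, 0, 0, -1, 0, 0, 0, 0, -1, 0, 0, 0, 0, -1, 0, 0, 0, 0], "newtons": 4}}

```text
time: 24.0
position: [0.5083, -0.4449, 0.0266]
tool_rot: [0.934, 0.358, 0.0, 0.0]
ft_force: [-0.2, 0.1, -1.7]
grip_width: 0.0459
grip_force: 4.0
```

```bash
python3 -c "from h import *;side()"
```

```text
now [ 0.5083 -0.4449  0.0265] yaw 0.7324 tool d [-0.0805 -0.6707  0.0265  0.    ] rows>= 12.3 F [-0.12  0.11 -3.1 ] t 24.05 grip 0.04593250667545243 3.999934339626634
5 z [60.4 61.5 62.7] 256 [108  30  26]
11 z [58.1 59.8 61.6] 888 [137  35  31]
17 z [55.1 56.9 58.6] 877 [142  37  32]
23 z [52.3 54.  55.6] 845 [144  39  34]
29 z [49.4 51.1 53. ] 828 [150  43  38]
35 z [46.3 48.2 49.9] 807 [151  47  41]
41 z [43.6 45.3 47.1] 774 [133  50  44]
47 z [41.1 42.7 44.4] 699 [62 55 50]
```

>>> {"api": "arm_command", "payload": {"deltas": [-1, 0.002, 0, -0.003, 0, -1, 0.002, 0, -0.003, 0, -1, 0.002, 0, -0.003, 0, -1, 0, 0, 0, 0]}}

```text
time: 24.55
position: [0.5132, -0.4406, 0.0358]
tool_rot: [0.934, 0.358, 0.0, 0.0]
ft_force: [1.2, 0.5, -0.9]
grip_width: 0.0461
grip_force: 4.0
```

```bash
python3 -c "from h import *;side()"
```

```text
now [ 0.5132 -0.4406  0.0358] yaw 0.7325 tool d [-0.0869 -0.6708  0.0358  0.    ] rows>= 12.3 F [ 0.86  0.81 -1.39] t 24.6 grip 0.045827889516378305 4.0001200929555125
-7 z [48.2 49.4 50.5] 95 [72 24 21]
-1 z [51.1 54.2 56.9] 235 [74 24 21]
5 z [57.6 60.6 63.3] 279 [78 25 21]
11 z [64.1 66.2 67.7] 591 [110  31  27]
17 z [59.9 62.8 65.5] 939 [120  33  29]
23 z [54.3 57.1 60.2] 890 [123  36  31]
29 z [48.8 51.6 54.4] 826 [132  40  35]
35 z [43.3 46.  48.8] 758 [133  44  39]
41 z [37.8 40.6 43.2] 722 [124  48  42]
47 z [33.6 35.9 38.3] 500 [58 53 47]
```

The box is at 43°, pivoting on its rubber edge with the grip now near the closed end. I carry it on over the pivot.

>>> {"api": "arm_command", "payload": {"deltas": [-1, 0.005, 0, -0.001, 0, -1, 0.005, 0, -0.001, 0, -1, 0.005, 0, 0, 0, -1, 0.005, 0, 0, 0, -1, 0, 0, 0, 0]}}

```text
time: 25.22
position: [0.5287, -0.4268, 0.0376]
tool_rot: [0.934, 0.358, 0.001, 0.0]
ft_force: [0.3, 2.5, 2.1]
grip_width: 0.0458
grip_force: 4.0
```

```bash
python3 -c "from h import *;side()"
```

```text
now [ 0.5285 -0.4269  0.0376] yaw 0.7326 tool d [-0.1074 -0.6708  0.0376  0.    ] rows>= 12.4 F [0.68 2.08 1.35] t 25.27 grip 0.0462013736377926 4.000319399096024
-7 z [52.7 53.3 53.4] 8 [95 28 25]
-1 z [53.7 55.2 56.4] 434 [93 28 24]
5 z [56.2 57.7 59. ] 466 [103  30  26]
11 z [58.8 60.2 61.7] 497 [111  32  28]
17 z [61.2 62.6 63.9] 617 [116  34  30]
23 z [49.1 55.7 62.4] 1168 [100  35  31]
29 z [34.6 41.6 47.9] 954 [108  42  37]
35 z [20.8 27.2 33.4] 753 [92 48 42]
41 z [17.4 19.1 20.6] 111 [69 65 59]
```

>>> {"api": "arm_command", "payload": {"deltas": [-1, 0.005, 0, 0.0005, 0, -1, 0.005, 0, 0.001, 0, -1, 0.005, 0, 0.001, 0, -1, 0.004, 0, 0.001, 0, -1, 0, 0, 0, 0]}}

```text
time: 25.9
position: [0.5418, -0.4144, 0.0333]
tool_rot: [0.934, 0.358, -0.0, -0.0]
ft_force: [0.5, -0.6, -2.8]
grip_width: 0.0458
grip_force: 4.0
```

```bash
python3 -c "from h import *;side()"
```

```text
now [ 0.5417 -0.4143  0.0333] yaw 0.7324 tool d [-0.1258 -0.6703  0.0333  0.    ] rows>= 12.4 F [ 0.25 -0.45 -3.26] t 25.95 grip 0.04575737850926934 4.000185783952475
-7 z [48.9 49.3 49.4] 9 [96 28 25]
-1 z [49.1 50.  50.9] 531 [107  31  27]
5 z [49.2 50.1 51. ] 557 [123  34  30]
11 z [49.1 50.1 51. ] 592 [131  38  33]
17 z [49.2 50.1 51. ] 599 [131  40  35]
23 z [ 7.7 40.1 50.6] 1690 [96 43 37]
```

The heavy weight now stands upright on its open end, top flat at 50 mm. I re-grip it lower.

>>> {"api": "arm_command", "payload": {"deltas": [0, 0, 0, 0, 0, 0, 0, 0, 0, 0, 0.4, 0, 0, 0, 0, 0.4, 0, 0, 0, 0, 0.4, 0, 0, 0.006, 0, 0.4, 0, 0, 0.006, 0, -1, 0, 0, 0, 0, -1, 0, 0, 0, 0, -1, 0, 0, 0, 0, -1, 0, 0, 0, 0, -1, 0, 0, 0, 0], "newtons": 25}}

```text
time: 27.32
position: [0.5416, -0.4146, 0.0217]
tool_rot: [0.934, 0.358, -0.0, -0.0]
ft_force: [0.6, 0.9, -1.5]
grip_width: 0.0461
grip_force: 25.0
```

>>> {"api": "arm_command", "payload": {"deltas": [-1, 0, 0, -0.03, 0, -1, 0, 0, -0.05, 0, -1, 0, 0, -0.04, 0, -1, 0, 0, -0.04, 0, -1, 0, 0, 0, 0, -1, 0, 0, 0, 0]}}

```text
time: 28.08
position: [0.5406, -0.4135, 0.1796]
tool_rot: [0.934, 0.358, -0.001, -0.002]
ft_force: [-1.0, -0.1, -5.3]
grip_width: 0.046
grip_force: 25.0
```

```bash
cat >> h.py <<'E'
def edge(zrel):
    w=cloud('wrist');s=status.get_obs();y=yaw();d=w-s['position']
    a=d[...,0]*np.cos(y)+d[...,1]*np.sin(y);l=d[...,0]*np.sin(y)-d[...,1]*np.cos(y)
    k=(abs(d[...,2]-zrel)<.0035)&(abs(l)<.02)&(a>-.005)&(a<.06);print('front edge a',np.round(np.percentile(a[k],[98,99.5])*1000,1),'lat',np.round(np.percentile(l[(abs(d[...,2]-zrel)<.0035)&(abs(l)<.03)&(a>.01)&(a<.03)],[1,99])*1000,1))
E
python3 - <<'E'
from h import *
side();edge(.028)
plan([.6027,.1103,.18],.428)
E
```

```text
now [ 0.5403 -0.4132  0.1789] yaw 0.7324 tool d [-0.1255 -0.6685  0.1789  0.    ] rows>= 12.8 F [-0.46 -0.69 -3.54] t 28.12 grip 0.045527692050293396 24.999867556616664
-19 z [207.1 207.9 208.8] 442 [79 29 25]
-13 z [207.1 208.  208.9] 231 [85 33 30]
5 z [207.1 207.9 208.9] 615 [117  33  29]
11 z [207.1 208.  208.9] 679 [127  36  32]
17 z [207.  208.  208.9] 700 [131  40  35]
23 z [162.9 196.  208.4] 2073 [93 44 39]
front edge a [24.7 25. ] lat [-22.2  22.9]
now [ 0.5403 -0.4132  0.1789] yaw 0.7324 tool d [ 0.3964 -0.3475 -0.0011  0.3044] rows>= 9.6 F [-0.46 -0.69 -3.54] t 28.12 grip 0.045527692050293396 24.999867556616664
```

>>> {"api": "arm_command", "payload": {"deltas": [-1, 0.0439, -0.0387, 0, 0, -1, 0.0439, -0.0387, 0, 0, -1, 0.0439, -0.0387, 0, 0, -1, 0.0439, -0.0387, 0, 0, -1, 0.0439, -0.0387, 0, 0, -1, 0.0439, -0.0387, 0, 0, -1, 0.0439, -0.0387, 0, 0, -1, 0.0439, -0.0387, 0, 0, -1, 0.0439, -0.0387, 0, 0, -1, 0, 0, 0.04, 0.1522, -1, 0, 0, 0.04, 0.1522, -1, 0, 0, 0, 0]}}

```text
time: 29.62
position: [0.5978, 0.1087, 0.0965]
tool_rot: [0.977, 0.213, -0.007, -0.001]
ft_force: [-1.4, -1.1, -3.9]
grip_width: 0.0456
grip_force: 25.0
```

>>> {"api": "arm_command", "payload": {"deltas": [-1, 0, 0, 0, 0]}}

```text
time: 29.75
position: [0.6029, 0.1083, 0.1016]
tool_rot: [0.977, 0.213, -0.0, -0.0]
ft_force: [0.1, 0.3, -3.2]
grip_width: 0.0459
grip_force: 25.0
```

```bash
python3 - <<'E'
from h import *
plan([.6013,.1097,.0427],.428)
E
```

```text
now [0.6029 0.1083 0.1016] yaw 0.4298 tool d [-0.0009 -0.002   0.0589  0.0018] rows>= 1.1 F [ 0.14  0.28 -3.17] t 29.75 grip 0.04591772886150133 24.999731266871095
```

>>> {"api": "arm_command", "payload": {"deltas": [-1, -0.001, -0.002, 0.025, 0.002, -1, 0, 0, 0.02, 0, -1, 0, 0, 0.008, 0, -1, 0, 0, 0.003, 0, -1, 0, 0, 0.002, 0, -1, 0, 0, 0, 0]}}

```text
time: 30.5
position: [0.6014, 0.1099, 0.0445]
tool_rot: [0.977, 0.211, 0.001, 0.0]
ft_force: [-0.0, 0.3, -3.6]
grip_width: 0.0457
grip_force: 25.0
```

>>> {"api": "arm_command", "payload": {"deltas": [-1, 0, 0, 0.001, 0, -1, 0, 0, 0.001, 0, -1, 0, 0, 0, 0]}}

```text
time: 30.88
position: [0.6014, 0.1099, 0.0432]
tool_rot: [0.977, 0.211, 0.001, 0.0]
ft_force: [-1.2, -0.0, 5.3]
grip_width: 0.0455
grip_force: 25.0
```

Contact made. Release, raise, and go look at the light weight.

>>> {"api": "arm_command", "payload": {"deltas": [0, 0, 0, -0.0005, 0, 0.1, 0, 0, 0, 0, 0.4, 0, 0, 0, 0, 0.4, 0, 0, 0, 0, 0.4, 0, 0, -0.02, 0, 0.4, 0, 0, -0.05, 0, 0.4, 0, 0, -0.06, 0, 0.4, 0, 0, -0.06, 0, 0.4, 0, 0, -0.06, 0, 0.4, -0.03, 0, -0.03, 0, 0.4, 0, 0, 0, 0]}}

```text
time: 32.25
position: [0.5738, 0.0972, 0.3254]
tool_rot: [0.977, 0.211, 0.003, 0.001]
ft_force: [-0.2, -0.2, -0.3]
grip_width: 0.0607
grip_force: 0.0
```

```bash
python3 - <<'E'
from h import *
shot('wrist','w8.png');shot('top','t8.png');w=cloud('wrist')
k=(abs(w[...,2]-.0715)<.005)&(np.hypot(w[...,0]-.6027,w[...,1]-.1103)<.05)
q=w[k];print('top',q.mean(0),cv2.minAreaRect(np.float32(q[:,:2]*1000)))
L=load('wrist');m=cv2.findContours(k.astype(np.uint8),0,2)[0];c=max(m,key=cv2.contourArea);p=ray('wrist',c[:,0],.0715)
print(cv2.minAreaRect(np.float32(p[:,:2]*1000)))
plan([.45,-.3,.34],-.424)
E
```

```text
top [0.60398329 0.11011851 0.0714094 ] ((603.2225341796875, 109.7555923461914), (45.74954605102539, 45.54330062866211), 24.546781539916992)
((603.3013305664062, 109.74937438964844), (45.513065338134766, 45.40414047241211), 24.37737464904785)
now [0.5734 0.0976 0.3218] yaw 0.4257 tool d [-0.2766  0.3111 -0.0182  0.8497] rows>= 7.6 F [-0.46  0.11 -0.27] t 32.35 grip 0.06100964907785365 0.0
```

View pics/t8.png

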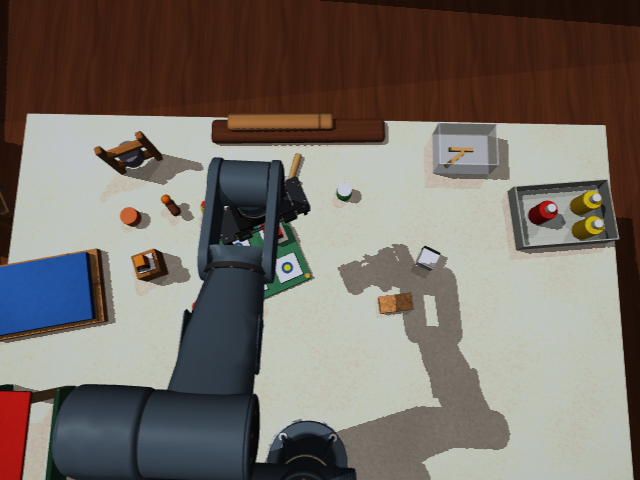

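The heavy weight is centred on tile 4 (top face at 603,110 mm, 71.4 mm high, yaw matching the board). The rest of the table shows only one light weight, at (428,258), so I go there.

>>> {"api": "arm_command", "payload": {"deltas": [1, -0.0267, 0.0443, 0, 0, 1, -0.0267, 0.0443, 0, 0, 1, -0.0267, 0.0443, 0, 0, 1, -0.0267, 0.0443, 0, 0, 1, -0.0267, 0.0443, 0, 0, 1, -0.0267, 0.0443, 0, 0, 1, -0.0267, 0.0443, 0, 0, 1, -0.0267, 0.0443, 0, 0]}}

```text
time: 33.35
position: [0.5253, -0.3148, 0.3194]
tool_rot: [0.977, 0.211, -0.001, -0.002]
ft_force: [0.7, -0.1, 0.7]
grip_width: 0.0866
grip_force: 0.0
```

>>> {"api": "arm_command", "payload": {"deltas": [1, 0, 0, 0.042, 0.17, 1, 0, 0, 0.042, 0.17, 1, 0, 0, 0.042, 0.17, 1, 0, 0, 0.042, 0.17, 1, 0, 0, 0.042, 0.17, 1, 0, 0, 0, 0, 1, 0, 0, 0, 0]}}

```text
time: 34.22
position: [0.5261, -0.3137, 0.1122]
tool_rot: [0.978, -0.209, -0.0, -0.0]
ft_force: [-0.5, -0.1, -0.1]
grip_width: 0.0873
grip_force: 0.0
```

```bash
cat >> h.py <<'E'
def topface(z,c,r=.05,tol=.006):
    w=cloud('wrist');k=(abs(w[...,2]-z)<tol)&(np.hypot(w[...,0]-c[0],w[...,1]-c[1])<r)
    ct=max(cv2.findContours(k.astype(np.uint8),0,2)[0],key=cv2.contourArea);p=ray('wrist',ct[:,0],z)
    R=cv2.minAreaRect(np.float32(p[:,:2]*1000));print(R);return R
E
python3 - <<'E'
from h import *
shot('wrist','w9.png');topface(.046,[.538,-.319]);plan([.525,-.313,.005],-.424)
E
```

```text
((539.3421020507812, -318.2726745605469), (46.123741149902344, 50.569156646728516), 65.18034362792969)
now [ 0.5266 -0.3142  0.1132] yaw -0.4219 tool d [-0.0019 -0.0004  0.1082  0.0021] rows>= 2.0 F [ 0.22 -0.59  0.29] t 34.27 grip 0.08679707218140545 0.0
```

View pics/w9.png

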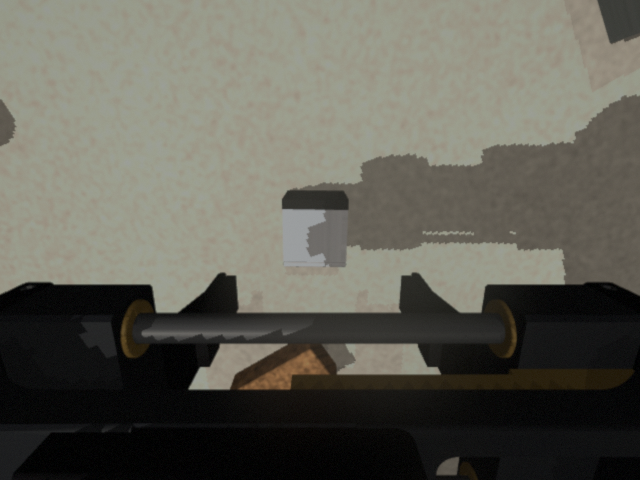

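The light weight is centred at (539.3,-318.3) mm, yaw -0.43 rad, 46 x 50.6 mm. I grip it near the closed end, lightly, so that it will swing.

>>> {"api": "arm_command", "payload": {"deltas": [1, -0.0088, -0.0017, 0.04, 0.011, 1, 0, 0, 0.04, 0, 1, 0, 0, 0.027, 0, 1, 0, 0, 0, 0, -1, 0, 0, 0, 0, -1, 0, 0, 0, 0, -1, 0, 0, 0, 0, -1, 0, 0, 0, 0, -1, 0, 0, 0, 0], "newtons": 3}}

```text
time: 35.4
position: [0.5183, -0.3082, 0.0056]
tool_rot: [0.976, -0.216, 0.0, -0.0]
ft_force: [-0.6, -1.3, 2.9]
grip_width: 0.0462
grip_force: 3.0
```

>>> {"api": "arm_command", "payload": {"deltas": [-1, 0.001, 0, -0.004, 0, -1, 0.001, 0, -0.004, 0, -1, 0.002, 0, -0.004, 0, -1, 0.002, 0, -0.004, 0, -1, 0, 0, 0, 0]}}

```text
time: 36.02
position: [0.5242, -0.3112, 0.0218]
tool_rot: [0.976, -0.216, 0.001, 0.0]
ft_force: [0.1, -0.5, -1.6]
grip_width: 0.0459
grip_force: 3.0
```

```bash
python3 -c "from h import *;side()"
```

```text
now [ 0.5239 -0.311   0.0216] yaw -0.4349 tool d [-0.6061 -0.0613  0.0216  0.    ] rows>= 11.1 F [-0.41  0.08 -1.61] t 36.08 grip 0.04622153901713081 2.990483726898674
11 z [61.3 62.2 63.1] 534 [120 117 114]
17 z [61.3 62.3 63.2] 813 [121 117 114]
23 z [61.3 62.3 63.3] 834 [121 118 115]
29 z [61.3 62.2 63.2] 873 [121 118 115]
35 z [61.3 62.3 63.2] 900 [122 118 115]
41 z [19.8 62.1 63.3] 1321 [81 80 77]
47 z [19.2 61.7 63.3] 1308 [50 49 45]
```

It is stuck horizontal at 3 N. I'll try short vertical jerks so inertia adds to gravity.

>>> {"api": "arm_command", "payload": {"deltas": [-1, 0, 0, -0.03, 0, -1, 0, 0, 0.025, 0, -1, 0, 0, -0.03, 0, -1, 0, 0, 0, 0]}}

```text
time: 36.58
position: [0.5247, -0.3118, 0.0575]
tool_rot: [0.976, -0.216, 0.002, 0.001]
ft_force: [0.9, -0.2, -2.1]
grip_width: 0.0462
grip_force: 3.0
```

```bash
python3 -c "from h import *;side()"
```

```text
now [ 0.5243 -0.3114  0.0568] yaw -0.435 tool d [-0.6066 -0.0615  0.0568  0.    ] rows>= 11.1 F [-0.13 -0.44 -1.34] t 36.62 grip 0.04602653894040229 2.9999868012964725
-7 z [66. 67. 68.] 227 [120 117 114]
-1 z [64.8 66.  67.2] 562 [121 118 115]
5 z [63.3 64.5 65.8] 569 [122 119 116]
11 z [61.8 63.  64.4] 563 [122 119 116]
17 z [60.2 61.5 62.8] 574 [123 120 117]
23 z [16.9 59.9 61.2] 656 [118 115 112]
29 z [57.  58.5 59.8] 500 [117 114 111]
```

It swung all the way: the closed face is now up, about 14° past vertical. I lower it to the table and release.

>>> {"api": "arm_command", "payload": {"deltas": [-1, 0, 0, 0.004, 0, -1, 0, 0, 0.003, 0, -1, 0, 0, 0.003, 0, -1, 0, 0, 0.003, 0, -1, 0, 0, 0.003, 0, -1, 0, 0, 0, 0]}}

```text
time: 37.38
position: [0.5235, -0.3107, 0.0401]
tool_rot: [0.976, -0.216, -0.0, -0.0]
ft_force: [-0.2, 0.7, 0.4]
grip_width: 0.0456
grip_force: 3.0
```

```bash
python3 -c "from h import *;side()"
```

```text
now [ 0.5236 -0.3108  0.04  ] yaw -0.435 tool d [-0.6058 -0.0612  0.04    0.    ] rows>= 11.1 F [-0.21  1.33  0.72] t 37.42 grip 0.04621330243606633 3.000051286071539
-7 z [53.3 53.9 54.9] 71 [118 115 112]
-1 z [52.5 53.7 54.9] 591 [121 117 114]
5 z [51.6 52.7 53.8] 579 [121 118 115]
11 z [50.6 51.7 52.8] 598 [122 118 115]
17 z [ 7.5 50.6 51.7] 688 [114 111 108]
23 z [19.7 48.9 50.6] 982 [96 94 91]
```

>>> {"api": "arm_command", "payload": {"deltas": [0.3, 0, 0, 0, 0, 0.3, 0, 0, 0, 0, 0.3, 0, 0, 0, 0, 0.3, 0, 0, 0, 0, 0.3, 0, 0, -0.03, 0, 0.3, 0, 0, -0.03, 0, 0.3, 0, 0, 0, 0, 0.3, 0, 0, 0, 0]}}

```text
time: 38.42
position: [0.5232, -0.3105, 0.0998]
tool_rot: [0.976, -0.216, -0.0, -0.0]
ft_force: [-0.3, -0.1, 0.2]
grip_width: 0.0572
grip_force: 0.0
```

```bash
python3 - <<'E'
from h import *
side();topface(.05,[.53,-.315])
im=load('wrist')['im'];cv2.imwrite('pics/w10.png',im[100:400,120:520,::-1])
E
```

```text
now [ 0.5229 -0.3103  0.0993] yaw -0.435 tool d [-0.605  -0.061   0.0993  0.    ] rows>= 11.2 F [0.1  0.98 0.99] t 38.48 grip 0.05634182842019233 0.0
-25 z [49.  49.9 50.8] 242 [164 166 166]
-19 z [49.1 50.  50.9] 271 [147 147 147]
-13 z [49.  50.1 51.1] 280 [131 130 127]
-7 z [49.1 50.  51. ] 285 [131 129 127]
-1 z [49.1 50.  51. ] 305 [131 130 127]
5 z [48.8 50.  50.9] 301 [131 130 128]
11 z [49. 50. 51.] 310 [130 129 126]
17 z [ 7.1 39.  50.6] 746 [90 88 85]
((519.0556640625, -310.1160888671875), (45.78285217285156, 47.132503509521484), 65.0823745727539)
```

View pics/w10.png

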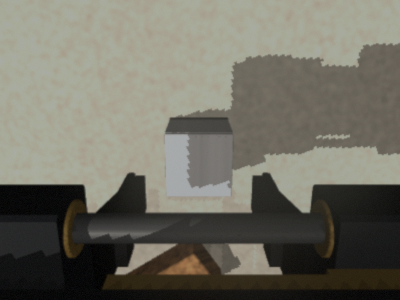

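The light weight stands flat on its open end, top at 50 mm, centred at (519,-310) mm. I re-grip it.

>>> {"api": "arm_command", "payload": {"deltas": [0.8, -0.0036, 0.0015, 0, 0, 0.8, 0, 0, 0.03, 0, 0.8, 0, 0, 0.03, 0, 0.8, 0, 0, 0.017, 0, -1, 0, 0, 0, 0, -1, 0, 0, 0, 0, -1, 0, 0, 0, 0, -1, 0, 0, 0, 0, -1, 0, 0, 0, 0, -1, 0, 0, 0, 0], "newtons": 20}}

```text
time: 39.72
position: [0.5203, -0.3109, 0.0243]
tool_rot: [0.976, -0.216, 0.001, 0.0]
ft_force: [0.7, 0.8, 6.4]
grip_width: 0.0457
grip_force: 20.0
```

>>> {"api": "arm_command", "payload": {"deltas": [-1, 0, 0, -0.03, 0, -1, 0, 0, -0.05, 0, -1, 0, 0, -0.04, 0, -1, 0, 0, -0.04, 0, -1, 0, 0, 0, 0, -1, 0, 0, 0, 0, -1, 0, 0, 0, 0]}}

```text
time: 40.6
position: [0.5185, -0.3097, 0.1811]
tool_rot: [0.976, -0.216, -0.002, -0.001]
ft_force: [0.2, -0.5, -1.5]
grip_width: 0.046
grip_force: 20.0
```

```bash
python3 - <<'E'
from h import *
side();edge(.028)
plan([.5081,.0671,.18],.428)
E
```

```text
now [ 0.5187 -0.3099  0.1813] yaw -0.4351 tool d [-0.601  -0.0624  0.1813  0.    ] rows>= 11.5 F [-0.71  0.07 -1.57] t 40.65 grip 0.045912216527799955 20.000531464156666
-25 z [206.  206.8 207.7] 297 [95 93 90]
-19 z [206.  206.9 207.8] 550 [95 93 90]
-13 z [206.1 207.  207.8] 115 [80 78 76]
-1 z [205.8 206.6 207.2] 60 [108 105 102]
5 z [205.9 206.7 207.7] 626 [113 110 107]
11 z [205.9 206.7 207.6] 641 [114 111 108]
17 z [168.  206.4 207.6] 973 [100  98  94]
23 z [159.7 188.1 205.6] 1274 [70 69 65]
front edge a [20.1 20.5] lat [-28.6  23.7]
now [ 0.5187 -0.3099  0.1813] yaw -0.4351 tool d [-0.1685 -0.3374  0.0013 -0.8631] rows>= 6.9 F [-0.71  0.07 -1.57] t 40.65 grip 0.045912216527799955 20.000531464156666
```

>>> {"api": "arm_command", "payload": {"deltas": [-1, -0.0239, -0.0484, 0, 0, -1, -0.0239, -0.0484, 0, 0, -1, -0.0239, -0.0484, 0, 0, -1, -0.0239, -0.0484, 0, 0, -1, -0.0239, -0.0484, 0, 0, -1, -0.0239, -0.0484, 0, 0, -1, -0.0239, -0.0484, 0, 0]}}

```text
time: 41.52
position: [0.5102, 0.0687, 0.1823]
tool_rot: [0.976, -0.216, -0.001, 0.0]
ft_force: [0.2, -0.1, -1.6]
grip_width: 0.046
grip_force: 20.0
```

>>> {"api": "arm_command", "payload": {"deltas": [-1, 0, 0, 0.015, -0.1726, -1, 0, 0, 0.015, -0.1726, -1, 0, 0, 0.015, -0.1726, -1, 0, 0, 0.015, -0.1726, -1, 0, 0, 0.015, -0.1726, -1, 0, 0, 0, 0, -1, 0, 0, 0, 0]}}

```text
time: 42.4
position: [0.5109, 0.0671, 0.1082]
tool_rot: [0.977, 0.211, -0.0, -0.0]
ft_force: [0.7, -0.6, 0.0]
grip_width: 0.0461
grip_force: 20.0
```

```bash
python3 - <<'E'
from h import *
shot('wrist');s=status.get_obs()['position'];topface(s[2]+.0255,s[:2]);edge(.0255)
plan([.5099,.0679,.042],.428)
E
```

```text
((521.9434204101562, 71.10462188720703), (21.020774841308594, 70.16927337646484), 24.37518882751465)
front edge a [19.6 19.8] lat [-22.2  22.6]
now [0.5111 0.067  0.1085] yaw 0.426 tool d [-0.0008 -0.0013  0.0665 -0.002 ] rows>= 1.2 F [ 0.35  0.28 -1.95] t 42.45 grip 0.04597074816128391 20.000463580890937
```

>>> {"api": "arm_command", "payload": {"deltas": [-1, -0.0008, -0.0013, 0.03, -0.002, -1, 0, 0, 0.02, 0, -1, 0, 0, 0.008, 0, -1, 0, 0, 0.004, 0, -1, 0, 0, 0.002, 0, -1, 0, 0, 0, 0]}}

```text
time: 43.2
position: [0.5099, 0.0679, 0.0448]
tool_rot: [0.977, 0.213, 0.0, 0.0]
ft_force: [-0.4, -0.3, -2.6]
grip_width: 0.0459
grip_force: 20.0
```

>>> {"api": "arm_command", "payload": {"deltas": [-1, 0, 0, 0.001, 0, -1, 0, 0, 0.001, 0, -1, 0, 0, 0, 0]}}

```text
time: 43.58
position: [0.5095, 0.0679, 0.0424]
tool_rot: [0.977, 0.213, -0.0, -0.0]
ft_force: [0.3, 0.6, -1.4]
grip_width: 0.0461
grip_force: 20.0
```

>>> {"api": "arm_command", "payload": {"deltas": [-1, 0, 0, 0.001, 0, -1, 0, 0, 0, 0]}}

```text
time: 43.82
position: [0.5096, 0.0679, 0.0413]
tool_rot: [0.977, 0.213, -0.0, -0.0]
ft_force: [1.0, 0.2, -2.1]
grip_width: 0.0454
grip_force: 20.0
```

>>> {"api": "arm_command", "payload": {"deltas": [-1, 0, 0, 0.001, 0, -1, 0, 0, 0, 0]}}

```text
time: 44.08
position: [0.5096, 0.0679, 0.0413]
tool_rot: [0.977, 0.213, 0.0, 0.0]
ft_force: [-1.9, 0.2, 5.9]
grip_width: 0.0462
grip_force: 20.0
```

Contact. Release and retreat.

>>> {"api": "arm_command", "payload": {"deltas": [0, 0, 0, -0.0005, 0, 0.1, 0, 0, 0, 0, 0.4, 0, 0, 0, 0, 0.4, 0, 0, 0, 0, 0.4, 0, 0, -0.02, 0, 0.4, 0, 0, -0.05, 0, 0.4, 0, 0, -0.06, 0, 0.4, 0, 0, -0.06, 0, 0.4, 0, 0, -0.06, 0, 0.4, -0.02, 0, -0.03, 0, 0.4, 0, 0, 0, 0, 0.4, 0, 0, 0, 0]}}

```text
time: 45.58
position: [0.4908, 0.0597, 0.3198]
tool_rot: [0.977, 0.213, -0.001, -0.0]
ft_force: [-0.2, 0.1, -0.5]
grip_width: 0.0609
grip_force: 0.0
```

```bash
python3 - <<'E'
from h import *
im,_=shot('wrist');topface(.0675,[.508,.067],.04);topface(.0715,[.6027,.1103],.04);plan([.42,-.4,.35])
im2,_=shot('scene');cv2.imwrite('pics/f.png',np.hstack([cv2.resize(im[:,:,::-1],(400,300)),cv2.resize(im2[130:430,200:600,::-1],(400,300))]))
E
```

```text
((507.29473876953125, 65.98933410644531), (44.90803909301758, 45.603946685791016), 24.63484764099121)
((603.1109619140625, 109.95242309570312), (45.7809944152832, 45.849369049072266), 24.631471633911133)
now [0.4907 0.0597 0.3193] yaw 0.4299 tool d [-0.2559  0.3884 -0.0307  0.    ] rows>= 8.5 F [ 0.21 -0.24 -0.73] t 45.62 grip 0.060963628882488775 0.0
```

View pics/f.png

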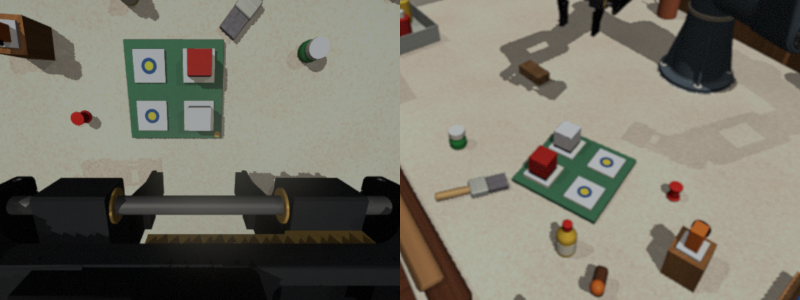

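The final views show the red weight on tile 4 and the light weight on tile 1, both flat and within about 1.5 mm of centre. The gauge is upright in its stand and nothing else has moved.

```bash
python3 -c "
from rig import order;print(order.hand_in())"
```

```text
the job is handed in; nothing more can be done
None
```

The job is done and handed in: all four tiles were gauged in order, tile 4 was the proud one, the gauge is back upright in its stand, the red weight stands on tile 4 and the one light weight that was there stands on tile 1.

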